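# Hold the spring-return lens over a specimen slide

### The job

Lay the specimen slide flat in its seat on the inspection stand, between the low brackets, and let go of it. Then take the lens arm by its upright peg, swing it round against its spring until it is at its stop with the lens over the slide, and keep it there: the arm springs back if released, so finish while still holding it at the stop. Leave the petri dish, the hand magnifier and the dropper bottle where they are.

Things in the scene. Friction and masses are not known exactly. Their poses are not given: they have to be found in the camera images.
- slide_center (a point): centre of the loose specimen slide, a flat white plastic plate 26 x 76 x 6 mm (x, y, z) with an amber window on its upper face, about 30 g, lying on the bench at the start (this point 3 mm above it). y runs along the 76 mm length, x across the 26 mm width, z up. Either end may go first into the seat.
- stand: inspection stand, fixed: grey base plate 90 mm (x) by 200 mm (y, -85 to +115), top 10 mm above the bench; origin on the bench, z up. At y = -25 mm it has the slide seat on a dark steel plate, at y = +85 mm the lens arm's pivot post (30 mm across). Two thin steel stop posts, 53 mm high, stand at x, y = (12, 45) and (-32, 92) mm.
- seat (a point): centre of the seat's floor, 12 mm above the bench, axes as the stand's. A 4 mm high U-shaped bracket at either end leaves 30 (x) by 80 mm (y) for the slide: 2 mm play all round. The brackets' cheeks (4 mm thick) reach 14 mm in from the ends; between them the middle 52 mm of the slide's long sides is open for fingers. A seated slide's centre is 3 mm above this point.
- pivot (a point): point on the lens arm's upright turning axis, at the height of the arm's upper face (53 mm above the bench); axes as the stand's. The hub's top is 9 mm higher.
- peg (a point): mid-height of the upright round black peg, 16 mm thick, 50 mm high, on the arm's upper face near its outer end, 160 mm from the pivot axis; it spans 53 to 103 mm above the bench, this point is at 78 mm. The frame turns with the arm: x points outward along the arm, z up.
- lens_arm (a joint): angle of the lens arm about its upright pivot (rad). 0 = at rest, pointing to the stand's -x side; grows anticlockwise seen from above to 1.40 at the stop, where the arm points along the stand's -y, lens over the seat. Pushing the peg across the arm takes 1.4 N at 0, rising to 5.4 N at 1.40; released, the arm springs back to 0.
- lens (a point): centre of the lens, a clear disc in a black ring 68 mm across, 110 mm from the pivot axis on the lens arm, a level bar 14 mm wide and 8 mm thick with its underside 45 mm above the bench; at the stop it is straight above the seat.
- petri_dish: round covered dish, 65 mm across, 14 mm high, lying on the bench beyond the left side of the stand; origin at the centre of its underside. Not to be disturbed.
- magnifier: black hand magnifier with a handle, 50 x 125 x 14 mm, lying on the bench beyond the left side of the stand; origin at the centre of its underside. Not to be disturbed.
- dropper_bottle: brown dropper bottle, 34 mm across, 78 mm high, standing to the right of the stand at the far side; origin at the centre of its underside. Not to be disturbed.
Mind the look-alikes: they are no part of the job. Of the things that look like the part that bears slide_center, the smallest one is meant.

How it is judged:
By the outcome, as a careful person would: the job done as asked, in the order asked, and still so for the second after the job is handed in, while the arm keeps its last pose, push and grip.
It also fails if it takes over 58 s, if anything falls off the work surface, if the arm or the gripper's body presses on something with over 40 N, if the wrist force passes 120 N, or if a joint passes its speed limit or range.

### The arm

A 6-joint arm with a two-finger parallel gripper is mounted at the origin on the work surface; the furniture and walls round the work are solid. World frame = base frame: x ahead of the robot, y to its left, z up, the work surface at z = 0. Lengths are in m, angles in rad, forces in N, time in s.
With the tool pointing down it reaches from about 0.375 to 0.975 m from the base axis. Payload 3.8 kg.
Tool frame: the origin (TCP) lies where the fingers leave the gripper's body, on its centre line; the fingertips stand 73 mm ahead of it and the grasp point (between the pads) lies 54 mm ahead of it; z points along the fingers, y is the line along which they close (so a half turn about z gives the same grasp; the last joint's range is limited). The gripper opens to 85 mm and grips with 20 to 120 N. Pads are 22 mm wide; open, the fingers measure 114 mm over their backs; the gripper's body (76 mm by 85 mm) begins 54 mm behind the grasp point. The pads swing forward as they close: fully open they stand 13 mm farther back than shut.
Start: joints at [1.098, 0.264, 1.604, -0, 1.274, -0.037], TCP at [0.285, 0.612, 0.304] pointing down, gripper open.
Joint ranges: [-2.63, 2.63], [-0.94, 2.18], [0.31, 2.57], [-1.31, 4.45], [0, 2.66], [-2.55, 2.55]. Speed limits (rad/s): [2.57, 2.57, 3.14, 3.14, 3.14, 3.14].

### API

Orientations are given as a rotation vector (axis times angle).
In Python, from workcell import read_state, viewer, bot gives the robot as it stands.
- The arm moves only by the tool jog_arm, never from a script. Its argument "increments" is a list that holds one entry, the list of rows, each a list of 7 numbers: the shift along the tool's x, y, z in units of 30 mm (1.0 is 30 mm), then the turn, a rotation vector about the tool's x, y, z in units of 6 degrees (1.0 is 6 degrees), then the opening, from -1 (shut) to 1 (fully open). A call has exactly 5 rows; each row shifts and turns the commanded pose from where the row before left it, along the tool's axes as they then stand; what a row does not reach is not made up. A row lasts 1/12 s, in which the tool goes at most 41.7 mm and 7.16 degrees, less where a joint would pass 70% of its speed; a pose out of reach is approached as far as the arm can. A call is refused whole if a number of a shift passes 1 or a number of a turn 1, either way. A call with a gripper value outside its range is refused whole. The fingers move at their own pace and stop on an object; "force" is the grip in N (left out, the last holds). Time passes only in rows, so rows that do not move let the fingers close, or fill a call up. It gives the time, the measured TCP pose, the force, the opening and the grip force at its end, in the units of the state.
- read_state(): the state, without advancing time (a new reading comes with each control period).
- viewer.read_camera(name): name is "scene" or "top" or "wrist"; returns (picture, depth): 420x560x3 uint8, blue, green, red; 420x560 float32, m along the optical axis (not along the pixel's ray), 0 where there is no reading.
- viewer.camera_params(name): a dict with "fx", "fy", "cx", "cy" (pixels), "R" (3x3) and "t" (3): a world point X has camera coordinates R X + t; the wrist camera has in their place "hand_eye" (4x4, takes a point from camera to tool coordinates, whose origin is the TCP and whose axes are the flange's). Camera axes: x right, y down, z forward; pixel columns grow to the right and rows downward; lengths in m; the calibration is good to about 2 mm. A picture is of the moment at which its call begins: read the wrist's pose just before it. camera_params takes no time and is no camera call.
- bot.finish_job(): hands the job in; it is judged then, once.
The state is a dict: "time": time; "q": joint angles; "joint_vel": joint speeds; "joint_torque": joint torques, N m; "tool_pos": TCP position; "tcp_rot": TCP orientation; "wrist_force": force on the tool from outside, world axes, zero at the start; "torque": the same for the moment, N m; "width": opening from 0.0 (shut) to 1.0 (fully open); "grip_force": force on a finger pad.
Only numpy, scipy, OpenCV 4.12 (cv2) and the standard library are available. Lean on these libraries where they do the work, as an engineer would, in place of code of your own. Each camera call takes 0.05 s, during which the arm holds its last target. There are 200 camera calls.

## Working session

There is one attempt and no reset: what is moved stays moved. The work goes in short steps, Python scripts to look and compute and a tool call to move; the robot and the scene stay as the last step left them, time stands still between calls to the robot, and variables do not carry over. Pictures are saved under pics/ and viewed, at most 10 in all, crops included, and the job is handed in when it is done.

Besides the shell and the picture viewer there is one more tool, called after "Emit:" by a JSON object that holds its "method" and its "body", one argument or row to a line. jog_arm: Moves the arm, as the interface text tells. Its arguments: {"type":"object","properties":{"increments":{"type":"array","items":{"type":"array","items":{"type":"array","items":{"type":"number"}}}},"force":{"type":"number"}},"required":["increments"]}

```bash
mkdir -p pics; ls
python3 - <<'E'
from workcell import read_state, viewer, bot
import cv2,numpy as np
s=read_state(); print(s['time'],s['tool_pos'],s['tcp_rot'],s['width'])
for n in("top","scene"):
    p,d=viewer.read_camera(n); cv2.imwrite(f'pics/{n}0.png',p); np.savez(f'{n}0.npz',p=p,d=d)
    c=viewer.camera_params(n); print(n,c)
print(viewer.camera_params("wrist"))
E
```

```text
pics
0.0 [0.28468142 0.61139498 0.3025287 ] [-0.67903766 -3.06672066  0.00345562] 0.9945443196074676
top {'fx': 393.914215544842, 'fy': 393.914215544842, 'cx': 276.19714149177435, 'cy': 206.22726754022065, 'R': array([[ 0.0080645 , -0.99988528,  0.01282173],
       [-0.98294401, -0.01028243, -0.1836174 ],
       [ 0.18372817, -0.01112226, -0.98291416]]), 't': array([0.00998545, 0.5318082 , 1.11525117])}
scene {'fx': 475.4080618990629, 'fy': 475.4080618990629, 'cx': 270.7468395649492, 'cy': 196.55942966464872, 'R': array([[ 0.91678011, -0.39936138,  0.00497077],
       [-0.16438896, -0.38865806, -0.90659869],
       [ 0.36399244,  0.83033451, -0.42196459]]), 't': array([-0.48346924,  0.18226103,  1.02245812])}
{'fx': 316.75960299400816, 'fy': 316.75960299400816, 'cx': 277.43126459626853, 'cy': 209.5762169244331, 'hand_eye': array([[-2.49269538e-04, -9.53857661e-01, -3.00259055e-01,
         7.60495717e-02],
       [ 9.99999965e-01, -2.63899023e-04,  8.16819802e-06,
         1.68596684e-03],
       [-8.70293694e-05, -3.00259042e-01,  9.53857694e-01,
        -6.95817037e-02],
       [ 0.00000000e+00,  0.00000000e+00,  0.00000000e+00,
         1.00000000e+00]])}
```

View pics/top0.png

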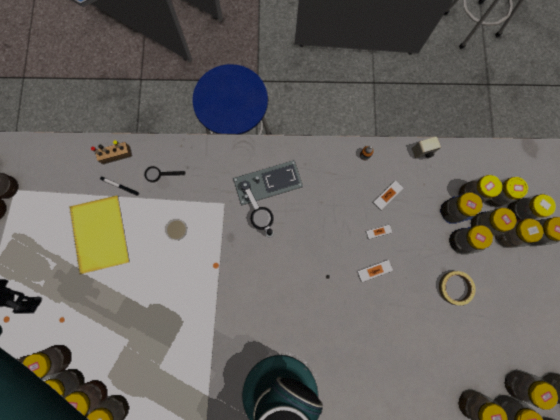

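View pics/scene0.png

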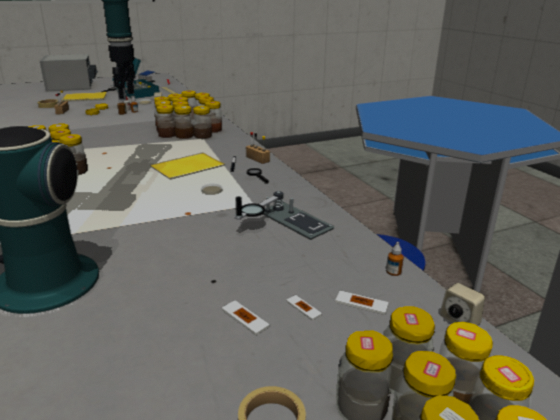

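The top view shows the stand at about (268,182): seat (285,177), pivot (247,190), lens (262,217), peg (269,232). The slide-like things are at (388,194), (378,231) and (375,271). The one at (378,231) looks smallest, about 26 px, so I'll measure all three and confirm with a crop.

```bash
cat > h.py <<'E'
from workcell import read_state, viewer, bot
import cv2,numpy as np
from scipy.spatial.transform import Rotation as Ro
def pose(s=None):
    s=s or read_state(); T=np.eye(4); T[:3,:3]=Ro.from_rotvec(s['tcp_rot']).as_matrix(); T[:3,3]=s['tool_pos']; return T
def cam(name,T=None):
    "camera-to-world 4x4 and K"
    c=viewer.camera_params(name)
    if name=='wrist': M=(pose() if T is None else T)@c['hand_eye']
    else:
        M=np.eye(4); M[:3,:3]=c['R'].T; M[:3,3]=-c['R'].T@c['t']
    return M,c
def onplane(px,z,M,c):
    px=np.atleast_2d(np.asarray(px,float)); r=np.c_[(px[:,0]-c['cx'])/c['fx'],(px[:,1]-c['cy'])/c['fy'],np.ones(len(px))]@M[:3,:3].T
    return M[:3,3]+r*((z-M[2,3])/r[:,2])[:,None]
def proj(X,M,c):
    X=(np.atleast_2d(X)-M[:3,3])@M[:3,:3]; return np.c_[c['fx']*X[:,0]/X[:,2]+c['cx'],c['fy']*X[:,1]/X[:,2]+c['cy']]
def rect(cnt,z,M,c):
    "centre, sizes, long-axis yaw (deg) of a contour cast on plane z"
    P=onplane(cnt.reshape(-1,2),z,M,c)[:,:2].astype(np.float32)
    b=cv2.boxPoints(cv2.minAreaRect(P)); e=[b[1]-b[0],b[2]-b[1]]; e.sort(key=np.linalg.norm)
    return b.mean(0),[float(np.linalg.norm(v)) for v in e],np.degrees(np.arctan2(e[1][1],e[1][0]))
def todelta(T,R,p):
    "shift (30mm units, in current tool axes) and rotvec (6deg units) from T to R,p"
    return T[:3,:3].T@(p-T[:3,3])/0.03, np.degrees(Ro.from_matrix(T[:3,:3].T@R).as_rotvec())/6
E
python3 - <<'E'
from h import *
f=np.load('top0.npz');p=f['p'];M,c=cam('top')
hsv=cv2.cvtColor(p,cv2.COLOR_BGR2HSV)
roi=(slice(150,300),slice(340,420))
m=np.zeros(p.shape[:2],np.uint8); g=((hsv[...,2]>185)|((hsv[...,1]>140)&(hsv[...,2]>120))).astype(np.uint8)*255
m[roi]=g[roi]
for k in cv2.findContours(m,cv2.RETR_EXTERNAL,cv2.CHAIN_APPROX_NONE)[0]:
    if cv2.contourArea(k)>80: print(cv2.boundingRect(k),rect(k,.006,M,c), f['d'][int(k[:,0,1].mean()),int(k[:,0,0].mean())])
print('seat',onplane([285,177],.012,M,c),'pivot',onplane([247,185],.062,M,c),'peg',onplane([269,232],.1,M,c))
a=cv2.resize(p[140:290,225:425],None,fx=4,fy=4,interpolation=cv2.INTER_CUBIC); cv2.imwrite('pics/crop1.png',a)
E
```

```text
seat [[ 0.63097496 -0.01202631  0.012     ]] pivot [[0.59209296 0.10169239 0.062     ]] peg [[0.44883537 0.03497155 0.1       ]]
```

View pics/crop1.png

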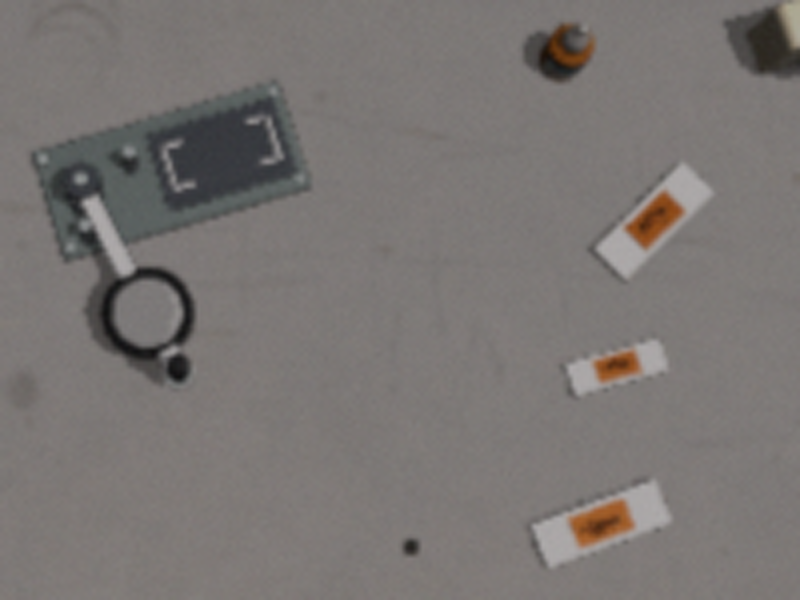

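The crop confirms the candidates, in full-image pixels: (388,194) and (375,271) are both larger, and (379,231) is clearly the smallest. I'll use the middle one, which should measure 26 x 76 mm.

Run:
```python
from h import *
f=np.load('top0.npz');p=f['p'];M,c=cam('top')
hsv=cv2.cvtColor(p,cv2.COLOR_BGR2HSV)
print(hsv[231,370],hsv[231,379],hsv[250,380])
m=np.zeros(p.shape[:2],np.uint8); g=((hsv[...,2]>150)|(hsv[...,1]>140)).astype(np.uint8)*255
m[160:300,350:420]=g[160:300,350:420]
for k in cv2.findContours(m,cv2.RETR_EXTERNAL,cv2.CHAIN_APPROX_NONE)[0]:
    if cv2.contourArea(k)>80: print(cv2.boundingRect(k),rect(k,.006,M,c))
# stand outline points from crop -> world at z=.01
q=np.array([[278,84],[33,154],[65,260],[310,187]])/4+[225,140]
P=onplane(q-.4,.01,M,c)[:,:2]; print(P, P.mean(0)); 
e=P[1]-P[0]; print('stand y yaw',np.degrees(np.arctan2(e[1],e[0])),np.linalg.norm(e),np.linalg.norm(P[2]-P[1]))
T=pose(); print(T.round(3))
```

```text
[  0   6 170] [ 12 199 100] [ 10  12 126]
(358, 260, 35, 22) (array([ 0.34746224, -0.28241602], dtype=float32), [0.03280119225382805, 0.09913928061723709], np.float32(-69.84114))
(367, 225, 25, 14) (array([ 0.46524668, -0.29882255], dtype=float32), [0.024107210338115692, 0.07349575310945511], np.float32(-74.06388))
(375, 181, 28, 28) (array([ 0.57988024, -0.33240777], dtype=float32), [0.030368195846676826, 0.09846358746290207], np.float32(-45.505325))
[[ 0.68473117 -0.04034688]
 [ 0.62614437  0.14929984]
 [ 0.54294559  0.12252823]
 [ 0.60231521 -0.0650508 ]] [0.61403409 0.0416076 ]
stand y yaw 107.16727763342655 0.19849002794288134 0.08739997479205824
[[-0.907  0.422 -0.001  0.285]
 [ 0.422  0.907 -0.002  0.611]
 [ 0.    -0.002 -1.     0.303]
 [ 0.     0.     0.     1.   ]]
```

Emit:
{"method": "jog_arm", "body": {
  "increments": [
    [[-1,-0.9,0,0,0,0,1],[-1,-0.9,0,0,0,0,1],[-1,-0.9,0,0,0,0,1],[-1,-0.9,0,0,0,0,1],[-1,-0.9,0,0,0,0,1]]
  ]
}}

```text
time: 0.52
tool_pos: [0.364, 0.4243, 0.3032]
tcp_rot: [-0.678, -3.067, 0.002]
wrist_force: [0.7, -0.1, 0.3]
width: 1.003
grip_force: 0.0
```

Emit:
{"method": "jog_arm", "body": {
  "increments": [
    [[-1,-0.9,0,0,0,0,1],[-1,-0.9,0,0,0,0,1],[-1,-0.9,0,0,0,0,1],[-1,-0.9,0,0,0,0,1],[-1,-0.9,0,0,0,0,1]]
  ]
}}

```text
time: 0.93
tool_pos: [0.4429, 0.2385, 0.3036]
tcp_rot: [-0.679, -3.067, 0.0]
wrist_force: [1.1, -0.5, 0.3]
width: 1.001
grip_force: 0.0
```

Emit:
{"method": "jog_arm", "body": {
  "increments": [
    [[-0.8,-1,0,0,0,1,1],[-0.8,-1,0,0,0,1,1],[-0.8,-1,0,0,0,1,1],[-0.8,-1,0,0,0,1,1],[-0.8,-1,0,0,0,1,1]]
  ]
}}

```text
time: 1.35
tool_pos: [0.4484, 0.0487, 0.3035]
tcp_rot: [-1.457, -2.783, 0.0]
wrist_force: [1.3, -0.2, 0.2]
width: 1.003
grip_force: 0.0
```

Emit:
{"method": "jog_arm", "body": {
  "increments": [
    [[-1,-0.1,0.2,0,0,1,1],[-1,-0.2,0.2,0,0,1,1],[-1,-0.3,0.2,0,0,1,1],[-1,-0.4,0.2,0,0,0,1],[-1,-0.4,0.2,0,0,0,1]]
  ]
}}

```text
time: 1.77
tool_pos: [0.4704, -0.1019, 0.2733]
tcp_rot: [-1.868, -2.525, 0.0]
wrist_force: [0.6, -0.5, 0.2]
width: 0.995
grip_force: 0.0
```

Emit:
{"method": "jog_arm", "body": {
  "increments": [
    [[-1,-0.4,0.2,0,0,0,1],[-1,-0.4,0.2,0,0,0,1],[-1,-0.4,0.2,0,0,0,1],[-1,-0.4,0.2,0,0,0,1],[-1,-0.4,0.2,0,0,0,1]]
  ]
}}

```text
time: 2.18
tool_pos: [0.4565, -0.2628, 0.2432]
tcp_rot: [-1.868, -2.525, -0.0]
wrist_force: [0.8, 0.3, -1.1]
width: 0.999
grip_force: 0.0
```

```bash
cat > slide.py <<'E'
from h import *
import sys
def find(p,T,guess,z=.006,r=.09):
    M,c=cam('wrist',T); u=proj([*guess,z],M,c)[0]
    hsv=cv2.cvtColor(p,cv2.COLOR_BGR2HSV)
    g=((hsv[...,2]>int(sys.argv[1]))|(hsv[...,1]>140)).astype(np.uint8)*255
    best=None
    for k in cv2.findContours(g,cv2.RETR_EXTERNAL,cv2.CHAIN_APPROX_NONE)[0]:
        if cv2.contourArea(k)>200:
            R=rect(k,z,M,c)
            if np.linalg.norm(R[0]-guess)<r: print(cv2.boundingRect(k),R); best=R
    return best,u
if __name__=='__main__':
    T=pose(); p,d=viewer.read_camera('wrist'); np.savez('w.npz',p=p,d=d,T=T); cv2.imwrite(sys.argv[2],p)
    print(T.round(4)); b,u=find(p,T,np.array([.465,-.299])); print(u)
    M,c=cam('wrist',T); hsv=cv2.cvtColor(p,cv2.COLOR_BGR2HSV); print(np.percentile(hsv[...,2],[10,50,90,97]))
E
python3 slide.py 150 pics/w1.png
```

```text
[[-2.927e-01  9.562e-01 -6.000e-04  4.565e-01]
 [ 9.562e-01  2.927e-01  5.000e-04 -2.628e-01]
 [ 6.000e-04 -4.000e-04 -1.000e+00  2.432e-01]
 [ 0.000e+00  0.000e+00  0.000e+00  1.000e+00]]
(265, 191, 26, 67) (array([ 0.46773475, -0.29655096], dtype=float32), [0.024820419028401375, 0.07295609265565872], np.float32(-74.491974))
[273.51439871 226.48918955]
[  7. 110. 117. 121.]
```

View pics/w1.png

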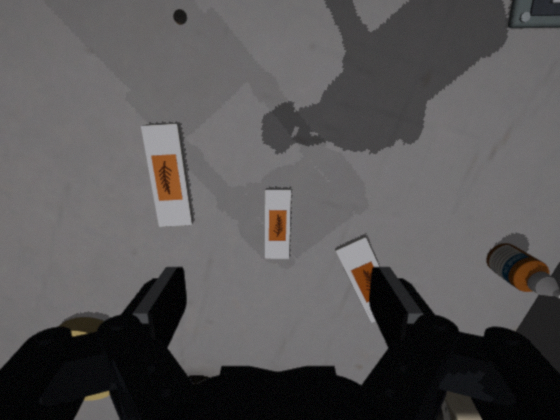

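The wrist view shows the target slide at (278,224), with the larger slides at (167,175) and (365,275). I'll refine the fit with a lower threshold.

Run:
```python
import sys; sys.argv=['',135]
from slide import *
sys.argv[1]=130
f=np.load('w.npz'); T=f['T']
b,u=find(f['p'],T,np.array([.465,-.299]),r=.03)
yaw=np.radians(b[2]+180) # long axis -> tool x
x=np.array([np.cos(yaw),np.sin(yaw),0]);z=np.array([0,0,-1.]);R=np.c_[x,np.cross(z,x),z]
print(todelta(T,R,np.array([*b[0],.10])))
```

```text
(265, 190, 26, 69) (array([ 0.46820435, -0.29649645], dtype=float32), [0.025139043107628822, 0.0748334676027298], np.float32(-73.670296))
(array([-1.19255743,  0.04581524,  4.77148165]), array([-0.00379915, -0.00565982,  0.11465428]))
```

Emit:
{"method": "jog_arm", "body": {
  "increments": [
    [[-0.3,0,1,0,0,0.1,0.1],[-0.3,0,1,0,0,0,0.1],[-0.3,0,1,0,0,0,0.1],[-0.3,0,1,0,0,0,0.1],[0,0,0.4,0,0,0,0.1]]
  ]
}}

```text
time: 2.65
tool_pos: [0.4655, -0.2953, 0.1075]
tcp_rot: [-1.879, -2.51, 0.001]
wrist_force: [-0.1, 0.0, -0.2]
width: 0.549
grip_force: 0.0
```

```bash
cat > s2.py <<'E'
import sys; sys.argv=['',130]
from slide import *
T=pose(); p,d=viewer.read_camera('wrist'); np.savez('w.npz',p=p,d=d,T=T); cv2.imwrite('pics/w2.png',p)
print(read_state()['width']); b,u=find(p,T,np.array([.468,-.2965]),r=.03)
yaw=np.radians(b[2]%180)
x=np.array([np.cos(yaw),np.sin(yaw),0]);z=np.array([0,0,-1.]);R=np.c_[x,np.cross(z,x),z]
print(todelta(T,R,np.array([*b[0],.075])))
E
python3 s2.py
```

```text
0.5477248099971607Traceback (most recent call last):
  File "s2.py", line 5, in <module>
    yaw=np.radians(b[2]%180)
                   ~^^^
TypeError: 'NoneType' object is not subscriptable
```

View pics/w2.png

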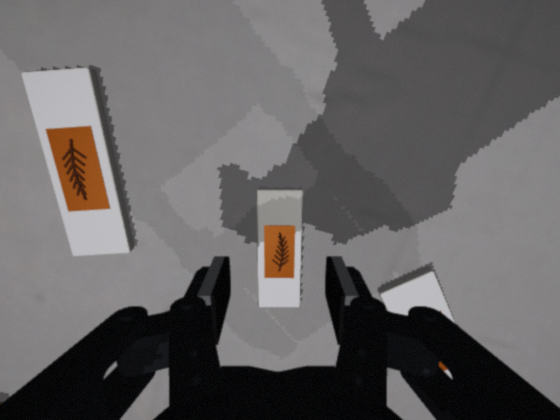

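The wrist view shows the target slide between the fingers, columns 258-302 and rows 189-306. I'll cast its corners.

Run:
```python
from h import *
f=np.load('w.npz'); T=f['T']; M,c=cam('wrist',T)
P=onplane([[257.5,188.5],[302.5,189],[300.5,306.5],[259,306.5]],.006,M,c)
print(P,np.linalg.norm(np.diff(P,axis=0),axis=1),P.mean(0))
hsv=cv2.cvtColor(f['p'],cv2.COLOR_BGR2HSV); m=(hsv[...,1]>140).astype(np.uint8); m[:, :240]=0;m[:,330:]=0;m[310:]=0
k=max(cv2.findContours(m,cv2.RETR_EXTERNAL,cv2.CHAIN_APPROX_NONE)[0],key=cv2.contourArea); r=rect(k,.006,M,c); print(r)
yaw=np.radians(r[2]%180)
x=np.array([np.cos(yaw),np.sin(yaw),0]);z=np.array([0,0,-1.]);R=np.c_[x,np.cross(z,x),z]
for q in(P.mean(0)[:2],r[0]): print(todelta(T,R,np.array([*q,.075])))
```

```text
[[ 0.44578538 -0.26317429  0.006     ]
 [ 0.46983748 -0.25638575  0.006     ]
 [ 0.49158616 -0.32863903  0.006     ]
 [ 0.46668103 -0.33602217  0.006     ]] [0.02499176 0.07545556 0.02597645] [ 0.46847251 -0.29605531  0.006     ]
(array([ 0.4680832 , -0.29649845], dtype=float32), [0.017371265217661858, 0.032242730259895325], np.float32(-73.51526))
(array([-0.05710251,  0.09347318,  1.08384162]), array([-0.03825693, -0.04384126, -0.01827629]))
(array([-0.06761618,  0.07685825,  1.08386003]), array([-0.03825693, -0.04384126, -0.01827629]))
```

Emit:
{"method": "jog_arm", "body": {
  "increments": [
    [[-0.1,0.1,0.5,0,0,0,0.1],[0,0,0.4,0,0,0,0.1],[0,0,0.1,0,0,0,0.1],[0,0,0,0,0,0,0.1],[0,0,0,0,0,0,0.1]]
  ],
  "force": 30
}}

```text
time: 3.12
tool_pos: [0.4714, -0.2977, 0.0826]
tcp_rot: [1.881, 2.516, 0.0]
wrist_force: [0.8, -1.1, -0.4]
width: 0.549
grip_force: 0.0
```

Emit:
{"method": "jog_arm", "body": {
  "increments": [
    [[0,-0.05,0.2,0,0,0,0.1],[0,0,0.05,0,0,0,0.1],[0,0,0,0,0,0,0.1],[0,0,0,0,0,0,-0.2],[0,0,0,0,0,0,-0.5]]
  ]
}}

```text
time: 3.53
tool_pos: [0.4699, -0.2984, 0.0748]
tcp_rot: [1.881, 2.516, -0.0]
wrist_force: [-3.5, 2.6, 5.3]
width: 0.289
grip_force: 30.9
```

Emit:
{"method": "jog_arm", "body": {
  "increments": [
    [[0,0,0,0,0,0,-1],[0,0,0,0,0,0,-1],[0,0,0,0,0,0,-1],[0,0,0,0,0,0,-1],[0,0,0,0,0,0,-1]]
  ]
}}

```text
time: 3.95
tool_pos: [0.4701, -0.2985, 0.0748]
tcp_rot: [1.881, 2.515, -0.0]
wrist_force: [-0.4, -1.2, 4.0]
width: 0.288
grip_force: 29.9
```

Emit:
{"method": "jog_arm", "body": {
  "increments": [
    [[0,0,-0.5,0,0,0,-1],[0,0,-1,0,0,0,-1],[0,0,-1,0,0,0,-1],[0.3,0.5,-1,0,0,0,-1],[0.5,0.8,-0.7,0,0,0,-1]]
  ]
}}

```text
time: 4.37
tool_pos: [0.5001, -0.2656, 0.2027]
tcp_rot: [1.884, 2.512, -0.001]
wrist_force: [0.1, -0.1, -0.3]
width: 0.286
grip_force: 29.6
```

Emit:
{"method": "jog_arm", "body": {
  "increments": [
    [[0.7,1,0,0,0,0,-1],[0.7,1,0,0,0,0,-1],[0.7,1,0,0,0,0,-1],[0.7,1,0,0,0,0,-1],[0.7,1,0,0,0,0,-1]]
  ]
}}

```text
time: 4.78
tool_pos: [0.6151, -0.1195, 0.1998]
tcp_rot: [-1.881, -2.515, 0.001]
wrist_force: [-0.0, -0.5, 0.2]
width: 0.293
grip_force: 29.6
```

Emit:
{"method": "jog_arm", "body": {
  "increments": [
    [[0.7,0.8,0,0,0,0,-1],[0.5,0.5,0,0,0,0,-1],[0,0.2,0,0,0,0,-1],[0,0,0,0,0,0,-1],[0,0,0,0,0,0,-1]]
  ]
}}

```text
time: 5.2
tool_pos: [0.6471, -0.0742, 0.1997]
tcp_rot: [-1.88, -2.516, 0.002]
wrist_force: [-0.2, -0.7, -0.1]
width: 0.286
grip_force: 29.6
```

Run:
```python
from h import *
T=pose(); p,d=viewer.read_camera('wrist'); np.savez('w3.npz',p=p,d=d,T=T); cv2.imwrite('pics/w3.png',p); print(T.round(4))
M,c=cam('wrist',T); print(proj([[.6259,.0034,.012],[.5934,.1085,.053],[.4508,.0359,.103]],M,c))
```

```text
[[-2.834e-01  9.590e-01 -1.500e-03  6.471e-01]
 [ 9.590e-01  2.834e-01 -4.000e-04 -7.420e-02]
 [ 0.000e+00 -1.500e-03 -1.000e+00  1.997e-01]
 [ 0.000e+00  0.000e+00  0.000e+00  1.000e+00]]
[[ 277.7254455   105.98356489]
 [ 275.15384796 -107.5533118 ]
 [ -98.44371425  -97.8589254 ]]
```

View pics/w3.png

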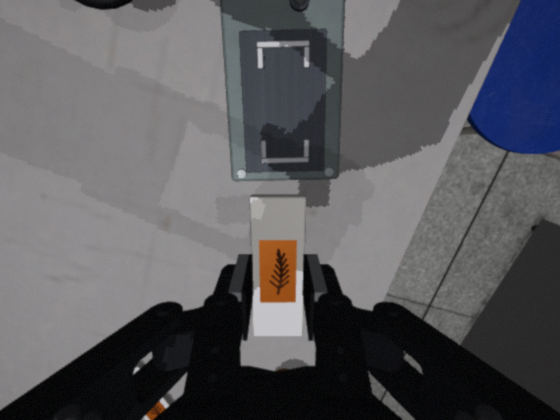

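The view shows the held slide, columns 250-306 and rows 195-336, and the seat brackets, columns 257-310 and rows 41-162. I'll measure both.

Run:
```python
from h import *
f=np.load('w3.npz'); T=f['T']; M,c=cam('wrist',T); p=f['p']
hsv=cv2.cvtColor(p,cv2.COLOR_BGR2HSV)
m=np.zeros(p.shape[:2],np.uint8); v=hsv[...,2]
print(v[41:48,284],v[120,284],v[60,230])
m[34:168,248:320]=(v[34:168,248:320]>105)*255
cs=[k for k in cv2.findContours(m,cv2.RETR_EXTERNAL,cv2.CHAIN_APPROX_NONE)[0] if cv2.contourArea(k)>20]
for k in cs: print(cv2.boundingRect(k),rect(k,.016,M,c))
r=rect(np.vstack(cs),.016,M,c); print('seat',r)
cv2.imwrite('m.png',m)
S=onplane([[249.5,195.5],[306,196],[303,336],[253.5,336]],T[2,3]-.0688,M,c); print(S[:,:2],np.linalg.norm(np.diff(S,axis=0),axis=1))
n=np.zeros_like(m); n[235:305,255:302]=(hsv[235:305,255:302,1]>140)*255
a=rect(max(cv2.findContours(n,cv2.RETR_EXTERNAL,cv2.CHAIN_APPROX_NONE)[0],key=cv2.contourArea),T[2,3]-.0688,M,c);print('amber',a)
for q in(S.mean(0)[:2],a[0]): print('slide in tool',T[:2,:2].T@(q-T[:2,3])*1e3,'shift units',T[:2,:2].T@(r[0]-q)/.03)
print(np.median(f['d'][100:140,280:290]),)
```

```text
[107 129 133 137 139 116  82] 82 118
(262, 159, 45, 5) (array([ 0.6421275, -0.0342095], dtype=float32), [0.0031879576854407787, 0.035294532775878906], np.float32(20.366081))
(262, 142, 3, 15) (array([ 0.62391853, -0.03096917], dtype=float32), [0.001584174227900803, 0.010956318117678165], np.float32(-74.2802))
(304, 140, 5, 16) (array([ 0.65589744, -0.02029785], dtype=float32), [0.0030218851752579212, 0.01174014899879694], np.float32(-76.37463))
(304, 47, 6, 21) (array([0.63641936, 0.0417374 ], dtype=float32), [0.003659056266769767, 0.013292537070810795], np.float32(-72.10867))
(256, 41, 53, 28) (array([0.6188104, 0.0382084], dtype=float32), [0.017816070467233658, 0.037437908351421356], np.float32(16.44028))
seat (array([0.63015676, 0.00570992], dtype=float32), [0.038125135004520416, 0.08776814490556717], np.float32(-71.68678))
[[ 0.62500283 -0.03833182]
 [ 0.64954664 -0.03131883]
 [ 0.67148296 -0.10391453]
 [ 0.646627   -0.11128421]] [0.02552607 0.07583758 0.02592549]
amber (array([ 0.64796686, -0.07178196], dtype=float32), [0.017263105139136314, 0.0328095443546772], np.float32(-73.131966))
slide in tool [2.57487965 1.82002167] shift units [2.62906876 0.15101306]
slide in tool [2.08473008 1.468709  ] shift units [2.64540696 0.16272345]
0.24785745
```

Emit:
{"method": "jog_arm", "body": {
  "increments": [
    [[0.9,0.15,0.5,0,0,-0.15,-1],[0.9,0,0.8,0,0,0,-1],[0.8,0,0.8,0,0,0,-1],[0,0,0.8,0,0,0,-1],[0,0,0,0,0,0,-1]]
  ]
}}

```text
time: 5.67
tool_pos: [0.6239, 0.0017, 0.1078]
tcp_rot: [-1.856, -2.524, 0.01]
wrist_force: [-1.1, -0.0, -1.2]
width: 0.291
grip_force: 29.6
```

Emit:
{"method": "jog_arm", "body": {
  "increments": [
    [[0,0,0.3,0,0,0,-1],[0,0,0.1,0,0,0,-1],[0,0,0,0,0,0,-1],[0,0,0,0,0,0,-1],[0,0,0,0,0,0,-1]]
  ]
}}

```text
time: 6.08
tool_pos: [0.6302, 0.0012, 0.1029]
tcp_rot: [1.861, 2.528, 0.002]
wrist_force: [-0.6, 0.8, -0.8]
width: 0.286
grip_force: 29.6
```

Run:
```python
from h import *
T=pose(); p,d=viewer.read_camera('wrist'); np.savez('w4.npz',p=p,d=d,T=T); print(T.round(4))
cv2.imwrite('pics/w4.png',cv2.resize(p[90:390,180:380],None,fx=2,fy=2,interpolation=cv2.INTER_CUBIC))
```

```text
[[-2.970e-01  9.549e-01  2.600e-03  6.302e-01]
 [ 9.549e-01  2.970e-01 -2.000e-04  1.200e-03]
 [-9.000e-04  2.500e-03 -1.000e+00  1.029e-01]
 [ 0.000e+00  0.000e+00  0.000e+00  1.000e+00]]
```

View pics/w4.png

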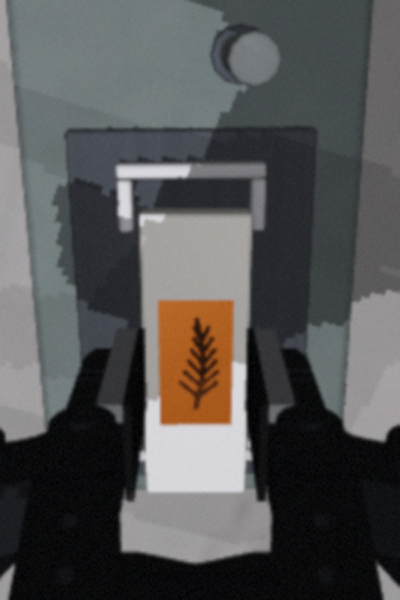

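The crop shows the slide end at rows ~212, columns 139-251 and the bracket's outer edge at row 164, columns 116-266. That puts the slide about 1 mm off in tool y, so I'll compute it.

Run:
```python
from h import *
f=np.load('w4.npz'); T=f['T']; M,c=cam('wrist',T)
t=lambda q,z:((onplane(np.array(q)/2+[180-.25,90-.25],z,M,c)-T[:3,3])@T[:3,:3]*1e3)[:,:2].round(2)
print('bracket outer (x,y tool mm)',t([[116,164],[266,164]],.016),'inner cheeks',t([[132,230],[252,230]],.016))
print('slide',t([[139.5,213],[251,213],[245.5,491],[147,491]],T[2,3]-.0688))
print('stand edges',t([[10,10],[45,430],[371,10],[343,430]],.01)); print('plate',t([[67,130],[79,330],[316,130],[308,300]],.012))
```

```text
bracket outer (x,y tool mm) [[ 48.1  -18.13]
 [ 48.07  19.3 ]] inner cheeks [[ 30.91 -14.67]
 [ 30.88  16.26]]
slide [[ 40.32 -10.96]
 [ 40.29  14.23]
 [-35.02  14.77]
 [-34.96 -11.01]]
stand edges [[ 84.51 -43.02]
 [-32.81 -42.99]
 [ 84.49  44.08]
 [-32.99  45.53]]
plate [[ 56.   -30.64]
 [  0.72 -30.69]
 [ 55.96  32.06]
 [  9.65  32.51]]
```

Emit:
{"method": "jog_arm", "body": {
  "increments": [
    [[0.05,-0.04,0,0,0,0,-1],[0,0,0.1,0,0,0,-1],[0,0,0.2,0,0,0,-1],[0,0,0.1,0,0,0,-1],[0,0,0.05,0,0,0,-1]]
  ]
}}

```text
time: 6.55
tool_pos: [0.6272, 0.0032, 0.087]
tcp_rot: [-1.861, -2.531, 0.001]
wrist_force: [0.3, 0.1, 0.4]
width: 0.288
grip_force: 29.7
```

Emit:
{"method": "jog_arm", "body": {
  "increments": [
    [[0,0,0,0,0,0,-1],[0,0,0,0,0,0,-1],[0,0,0,0,0,0,-1],[0,0,0,0,0,0,-1],[0,0,0,0,0,0,-1]]
  ]
}}

```text
time: 6.97
tool_pos: [0.6275, 0.003, 0.088]
tcp_rot: [-1.861, -2.531, 0.0]
wrist_force: [0.4, 0.4, -0.3]
width: 0.284
grip_force: 29.6
```

Emit:
{"method": "jog_arm", "body": {
  "increments": [
    [[-0.02,0.03,0,0,0,0,-1],[0,0,0,0,0,0,-1],[0,0,0,0,0,0,-1],[0,0,0,0,0,0,-1],[0,0,0,0,0,0,-1]]
  ]
}}

```text
time: 7.38
tool_pos: [0.6285, 0.0028, 0.0879]
tcp_rot: [-1.861, -2.531, 0.0]
wrist_force: [-1.0, 0.4, -0.7]
width: 0.286
grip_force: 29.6
```

Run:
```python
from h import *
T=pose(); p,d=viewer.read_camera('wrist'); np.savez('w5.npz',p=p,d=d,T=T); print(T.round(4))
cv2.imwrite('pics/w5.png',cv2.resize(p[150:350,220:340],None,fx=3,fy=3,interpolation=cv2.INTER_CUBIC))
```

```text
[[-0.2979  0.9546 -0.      0.6285]
 [ 0.9546  0.2979  0.      0.0028]
 [ 0.     -0.     -1.      0.0879]
 [ 0.      0.      0.      1.    ]]
```

View pics/w5.png

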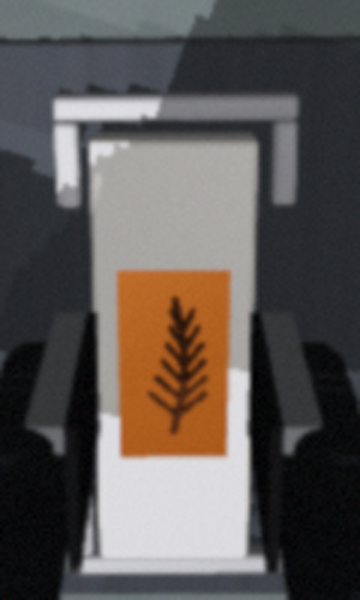

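The slide sits between the cheeks with gaps of about 10 and 15 px, and there is a gap at both ends. I'll lower it and release.

Emit:
{"method": "jog_arm", "body": {
  "increments": [
    [[0,0,0.03,0,0,0,-1],[0,0,0,0,0,0,-0.4],[0,0,0,0,0,0,-0.2],[0,0,0,0,0,0,0],[0,0,0,0,0,0,0]]
  ]
}}

```text
time: 7.85
tool_pos: [0.6286, 0.0028, 0.0871]
tcp_rot: [1.861, 2.531, 0.0]
wrist_force: [-0.3, 0.6, 0.5]
width: 0.497
grip_force: 0.0
```

Emit:
{"method": "jog_arm", "body": {
  "increments": [
    [[0,0,-0.3,0,0,0,0],[0,0,-0.6,0,0,0,0],[0,0,-1,0,0,0,0],[0,0,-1,0,0,0,0],[-0.5,0,-1,0,0,0,0]]
  ]
}}

```text
time: 8.27
tool_pos: [0.6321, -0.0098, 0.2054]
tcp_rot: [-1.858, -2.531, -0.0]
wrist_force: [0.5, 0.8, -0.5]
width: 0.497
grip_force: 0.0
```

Emit:
{"method": "jog_arm", "body": {
  "increments": [
    [[-1,0,0,0,0,0,0],[-0.5,0,0,0,0,0,0],[0,0,0,0,0,0,0],[0,0,0,0,0,0,0],[0,0,0,0,0,0,0]]
  ]
}}

```text
time: 8.68
tool_pos: [0.6452, -0.0541, 0.2024]
tcp_rot: [-1.86, -2.528, 0.002]
wrist_force: [-0.5, 0.2, 0.7]
width: 0.501
grip_force: 0.0
```

Run:
```python
from h import *
T=pose(); p,d=viewer.read_camera('wrist'); np.savez('w6.npz',p=p,d=d,T=T); print(T.round(4))
M,c=cam('wrist',T); u,v=proj([.63,.0057,.016],M,c)[0].astype(int); print(u,v)
a,b=max(v-70,0),max(u-55,0)
cv2.imwrite('pics/w6.png',cv2.resize(p[a:a+150,b:b+110],None,fx=4,fy=4,interpolation=cv2.INTER_CUBIC))
hsv=cv2.cvtColor(p,cv2.COLOR_BGR2HSV); n=np.zeros(p.shape[:2],np.uint8); n[a:v+50,b:u+55]=(hsv[a:v+50,b:u+55,1]>140)*255
k=max(cv2.findContours(n,cv2.RETR_EXTERNAL,cv2.CHAIN_APPROX_NONE)[0],key=cv2.contourArea); print(rect(k,.018,M,c))
t=proj([.4495,.0355,.103],*cam('top')); print(t)
```

```text
[[-0.2972  0.9548 -0.0032  0.6452]
 [ 0.9548  0.2972  0.001  -0.0541]
 [ 0.0019 -0.0028 -1.      0.2024]
 [ 0.      0.      0.      1.    ]]
280 131
(array([0.62972814, 0.00505044], dtype=float32), [0.016472583636641502, 0.03206057474017143], np.float32(-73.17935))
[[268.80727669 231.63193951]]
```

View pics/w6.png

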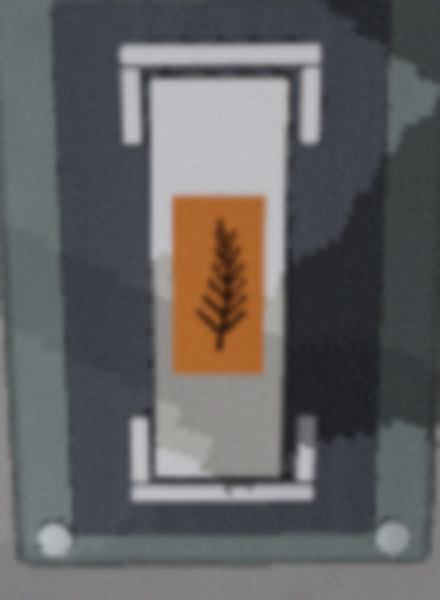

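The slide is seated inside both brackets. Next I'll move over the peg while turning the tool across the arm.

Emit:
{"method": "jog_arm", "body": {
  "increments": [
    [[0.34,-0.37,-0.2,0,0,1,0.3],[0.3,-0.4,0,0,0,1,0.3],[0.26,-0.43,0,0,0,1,0.3],[0.21,-0.45,0,0,0,1,0.3],[0.16,-0.47,0,0,0,1,0.3]]
  ]
}}

```text
time: 9.15
tool_pos: [0.5772, -0.0209, 0.2089]
tcp_rot: [-2.456, -1.956, 0.002]
wrist_force: [1.1, 0.2, -0.3]
width: 0.649
grip_force: 0.0
```

Emit:
{"method": "jog_arm", "body": {
  "increments": [
    [[0.11,-0.49,0,0,0,1,0.3],[0.06,-0.5,0,0,0,1,0.3],[0.01,-0.5,0,0,0,1,0.3],[-0.04,-0.5,0,0,0,1,0.3],[-0.1,-0.49,0,0,0,1,0.3]]
  ]
}}

```text
time: 9.57
tool_pos: [0.5093, 0.0115, 0.209]
tcp_rot: [-2.879, -1.255, 0.003]
wrist_force: [-0.5, 0.9, 0.3]
width: 0.648
grip_force: 0.0
```

Emit:
{"method": "jog_arm", "body": {
  "increments": [
    [[-0.15,-0.48,0,0,0,1,0.3],[-0.2,-0.46,0,0,0,1,0.3],[-0.24,-0.44,0,0,0,1,0.3],[-0.29,-0.41,0,0,0,0.4,0.3],[0,0,0,0,0,0,0.3]]
  ]
}}

```text
time: 9.98
tool_pos: [0.4532, 0.0377, 0.2085]
tcp_rot: [-3.053, -0.732, 0.006]
wrist_force: [-0.3, 0.3, -0.1]
width: 0.65
grip_force: 0.0
```

```bash
cat > peg.py <<'E'
from h import *
pk=np.array([.4528,.0371,.103])
T=pose(); p,d=viewer.read_camera('wrist'); np.savez('w7.npz',p=p,d=d,T=T); print(T.round(4)); cv2.imwrite('pics/w7.png',p)
M,c=cam('wrist',T); print('pred peg px top/base',proj([pk,[*pk[:2],.053]],M,c))
yaw=np.radians(107.3-80.2) 
x=np.array([np.cos(yaw),np.sin(yaw),0]);z=np.array([0,0,-1.]);R=np.c_[x,np.cross(z,x),z]
print(todelta(T,R,np.array([*pk[:2],.14])))
# peg top = points near .103 high in depth
v,u=np.mgrid[0:420,0:560]; r=np.stack([(u-c['cx'])/c['fx'],(v-c['cy'])/c['fy'],np.ones_like(u)],-1)*d[...,None]
W=r@M[:3,:3].T+M[:3,3]; near=(np.hypot(W[...,0]-pk[0],W[...,1]-pk[1])<.03)&(abs(W[...,2]-.103)<.004)&(d>0)
print(near.sum(),W[near].mean(0),W[near].min(0),W[near].max(0))
E
python3 peg.py
```

```text
[[ 8.912e-01  4.536e-01 -4.300e-03  4.532e-01]
 [ 4.536e-01 -8.912e-01  6.000e-04  3.770e-02]
 [-3.600e-03 -2.500e-03 -1.000e+00  2.085e-01]
 [ 0.000e+00  0.000e+00  0.000e+00  1.000e+00]]
pred peg px top/base [[279.23928257 247.12405708]
 [279.0418026  219.45267946]]
(array([-0.01342808,  0.01658283,  2.28486775]), array([-0.02382832,  0.03424544, -0.02092831]))
509 [0.45554017 0.03701816 0.10223889] [0.44727397 0.02894482 0.09906548] [0.46291562 0.04448694 0.10466777]
```

Emit:
{"method": "jog_arm", "body": {
  "increments": [
    [[0,0,0.5,0,0,0,0.3],[0,0,0.8,0,0,0,0.3],[0,0,0.6,0,0,0,0.3],[0,0,0.35,0,0,0,0.3],[0,0,0,0,0,0,0.3]]
  ]
}}

```text
time: 10.45
tool_pos: [0.4549, 0.0362, 0.1398]
tcp_rot: [-3.054, -0.733, 0.008]
wrist_force: [-0.5, 0.1, 0.4]
width: 0.648
grip_force: 0.0
```

Emit:
{"method": "jog_arm", "body": {
  "increments": [
    [[0,0,0,0,0,0,0],[0,0,0,0,0,0,-0.4],[0,0,0,0,0,0,-1],[0,0,0,0,0,0,-1],[0,0,0,0,0,0,-1]]
  ],
  "force": 40
}}

```text
time: 10.87
tool_pos: [0.4576, 0.0364, 0.1438]
tcp_rot: [3.055, 0.731, 0.004]
wrist_force: [-0.9, 2.3, 3.9]
width: 0.171
grip_force: 38.9
```

Emit:
{"method": "jog_arm", "body": {
  "increments": [
    [[0.01,0.22,0,0,0,-0.4,-1],[0.02,0.44,0,0,0,-0.8,-1],[0.02,0.44,0,0,0,-0.8,-1],[0.02,0.44,0,0,0,-0.8,-1],[0.02,0.44,0,0,0,-0.8,-1]]
  ]
}}

```text
time: 11.28
tool_pos: [0.4946, -0.0099, 0.1439]
tcp_rot: [-2.861, -1.296, -0.007]
wrist_force: [2.6, 8.1, 1.4]
width: 0.169
grip_force: 39.0
```

```bash
cat > st.py <<'E'
from h import *
s=read_state();T=pose(s);P=np.array([.5952,.110]);v=T[:2,3]-P
ya=np.degrees(np.arctan2(T[1,0],T[0,0])) # tool x yaw
print('r',np.hypot(*v),'angle deg',(np.degrees(np.arctan2(v[1],v[0]))+152.9+180)%360-180,'tool turn',ya-27.1,'z',T[2,3],'w',s['width'],'F tool',T[:3,:3].T@s['wrist_force'],s['grip_force'])
E
python3 st.py
```

```text
r 0.1564953099797647 angle deg 22.900913247985443 tool turn 21.627045200786498 z 0.14385334380285061 w 0.1688152036097609 F tool [ 7.82077533 -3.37513918 -1.3867657 ] 39.01003539562225
```

Emit:
{"method": "jog_arm", "body": {
  "increments": [
    [[0.04,0.43,0,0,0,-0.8,-1],[0.03,0.43,0,0,0,-0.8,-1],[0.02,0.43,0,0,0,-0.8,-1],[0.02,0.43,0,0,0,-0.8,-1],[0.02,0.43,0,0,0,-0.8,-1]]
  ]
}}

```text
time: 11.7
tool_pos: [0.5506, -0.0401, 0.1438]
tcp_rot: [-2.529, -1.861, -0.004]
wrist_force: [-0.4, 7.8, 5.7]
width: 0.172
grip_force: 39.3
```

```bash
python3 st.py
```

```text
r 0.15662212980108028 angle deg 46.35201189948137 tool turn 45.600752464943504 z 0.14379697621736873 w 0.17226979728367756 F tool [ 7.32267473 -2.70613108 -5.72606747] 39.329620599746704
```

Emit:
{"method": "jog_arm", "body": {
  "increments": [
    [[0.04,0.43,0,0,0,-0.8,-1],[0.03,0.43,0,0,0,-0.8,-1],[0.03,0.43,0,0,0,-0.8,-1],[0.02,0.43,0,0,0,-0.8,-1],[0.02,0.43,0,0,0,-0.8,-1]]
  ]
}}

```text
time: 12.12
tool_pos: [0.6141, -0.0454, 0.1438]
tcp_rot: [-2.087, -2.347, -0.0]
wrist_force: [-4.8, 3.7, 7.5]
width: 0.171
grip_force: 39.5
```

```bash
python3 st.py
```

```text
r 0.15649692590566813 angle deg 69.82014034806008 tool turn 69.6171080419004 z 0.1437854143797744 w 0.17101920383017552 F tool [ 4.26872278 -4.34403294 -7.52286529] 39.48285520076752
```

Emit:
{"method": "jog_arm", "body": {
  "increments": [
    [[0.03,0.43,0,0,0,-0.8,-1],[0.02,0.35,0,0,0,-0.6,-1],[0.01,0.16,0,0,0,-0.3,-1],[0,0.05,0,0,0,0,-1],[0,0,0,0,0,0,-1]]
  ]
}}

```text
time: 12.53
tool_pos: [0.6425, -0.039, 0.1438]
tcp_rot: [-1.874, -2.521, 0.002]
wrist_force: [-5.2, -0.0, 7.0]
width: 0.173
grip_force: 39.5
```

```bash
python3 st.py
```

```text
r 0.15633134083798284 angle deg 80.52609652176056 tool turn 79.66405317412332 z 0.14384324460993397 w 0.17277747462159154 F tool [ 1.45262744 -4.96414556 -7.03239763] 39.54321205615997
```

Emit:
{"method": "jog_arm", "body": {
  "increments": [
    [[0,0.06,0,0,0,-0.1,-1],[0,0,0,0,0,0,-1],[0,0,0,0,0,0,-1],[0,0,0,0,0,0,-1],[0,0,0,0,0,0,-1]]
  ]
}}

```text
time: 12.95
tool_pos: [0.6431, -0.0388, 0.1438]
tcp_rot: [-1.86, -2.529, 0.004]
wrist_force: [-7.8, -1.2, 8.3]
width: 0.18
grip_force: 39.7
```

```bash
python3 st.py
```

```text
r 0.15632723720960337 angle deg 80.72900913005651 tool turn 80.22926251854332 z 0.14376771658754817 w 0.18024877933729408 F tool [ 1.15278327 -7.82868033 -8.25600384] 39.70142662525177
```

Emit:
{"method": "jog_arm", "body": {
  "increments": [
    [[0,0.08,0,0,0,0,-1],[0,0,0,0,0,0,-1],[0,0,0,0,0,0,-1],[0,0,0,0,0,0,-1],[0,0,0,0,0,0,-1]]
  ]
}}

```text
time: 13.37
tool_pos: [0.6439, -0.0386, 0.1437]
tcp_rot: [-1.859, -2.528, 0.008]
wrist_force: [-11.9, -3.5, 12.6]
width: 0.173
grip_force: 40.3
```

```bash
python3 st.py
python3 - <<'E'
from h import *
p,d=viewer.read_camera('top'); s,_=viewer.read_camera('scene')
a=cv2.resize(p[130:280,215:415],(560,420),interpolation=cv2.INTER_CUBIC)[:, :400]; b=cv2.resize(s[165:295,205:330],(400,416))
cv2.imwrite('pics/end.png',np.hstack([a[:416],b]))
E
```

```text
r 0.1563654978048099 angle deg 81.05945009576885 tool turn 80.24059713414098 z 0.14373560190858492 w 0.17273448434318456 F tool [  0.26127888 -12.49812257 -12.47898016] 40.318347215652466
```

View pics/end.png

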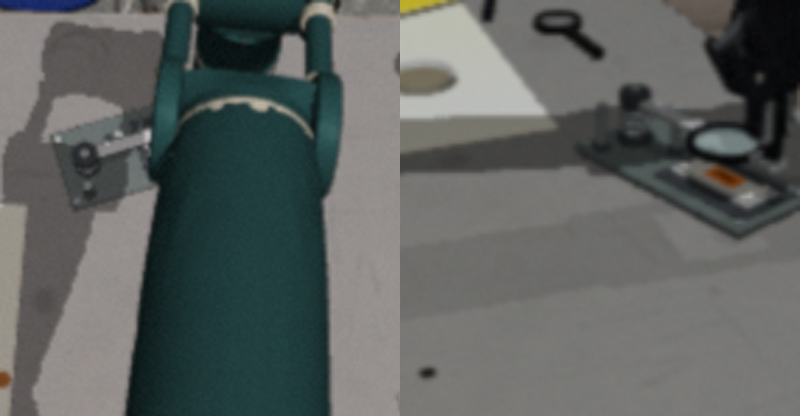

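The scene shows the lens over the seated slide, and the 12.5 N tangential push is well above the 5.4 N spring, so the arm is on its stop. Handing in.

```bash
python3 -c "
from workcell import bot
print(bot.finish_job())"
```

```text
the job is handed in; nothing more can be done
None
```

I laid the smallest slide in its seat and let go of it, then swung the lens arm to its stop and handed the job in at about 13.5 s, still gripping the peg there.

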